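Seat the rocking pan lid

TASK

One of the four lidded steel pans on the serving table has a lid that rocks because it is not fully on. Press down on the lids near the edge, on the robot's side, until you find the one that rocks; then press that lid straight down by its knob until it sits fully home, and move away. Only press: do not lift or shift any lid, and leave everything else on the table where it is.

Things in the scene. Friction and masses are not known exactly. Their poses are not given: they have to be found in the camera images.
- lid_1: Lid of the leftmost (largest y) of four pans in a row; all four lids look alike and any may be the loose one. Round steel plate 120 mm across with a black knob 24 mm across in the middle, 200 to 310 g, lying freely on a pan 108 mm across. Origin: centre of the plate's flat underside; z up, along the knob. Flat steel top 8 mm above the origin out to 50 mm from the centre; knob top, flat, 30 mm above the origin.
- lid_2: Like lid_1: lid of the second pan from the left. All four origins are 62 mm (within 0.5 mm) above the table at the start, loose or not (the pan under the loose lid is 6 mm lower). Each lid has a skirt that reaches 14 mm below its origin, outside the pan's rim. The lid's yaw means nothing.
- lid_3: Like lid_1: lid of the third pan from the left. A seated lid does not give when pressed 45 mm from its centre. The loose one is level when left alone; 4 N on it 45 mm from its centre, on the side nearest to or farthest from the robot, tip it by about 0.14 rad (that spot sinks 4 to 5 mm) and it levels again on release. It rocks about a left-right line (within 0.4 rad): its left or right side may not give.
- lid_4: Like lid_1: lid of the rightmost pan (smallest y). To seat the loose lid, whichever it is: press its knob straight down with about 15 N (12 to 18); the lid goes down 6 mm, stays there and rocks no more.
- seal (a joint): The stiff red seal hidden under the loose lid, whichever that is: how far it has been pushed down, in m. 0 at the start (lid rocks on it), 0.006 when that lid sits fully on its pan's rim. It stays where it is pushed and does not tell which pan it is in.
- cup: Bystander, to be left alone: small upturned white cup, 38 mm across, 40 mm tall; it stands between the two middle pans. Origin: centre of its underside; z up.
- steel_cup: Bystander, to be left alone: upturned steel cup, 48 mm across, 55 mm tall, on the robot's side of the pans. Origin: centre of its underside; z up.
- candle: Bystander, to be left alone: cream pillar candle 44 mm across on a 70 mm brass foot, 70 mm tall without the wick, beyond the leftmost pan. Origin: centre of its underside; z up.
- plate: Bystander, to be left alone: white plate 100 mm across, 12 mm tall with the pale round wafers fixed on it, beyond the rightmost pan. Origin: centre of its underside; z up.
- bottle: Bystander, to be left alone: amber bottle, 60 mm across, 170 mm tall, beyond the pans. Origin: centre of its underside; z up.
- jar: Bystander, to be left alone: white jar with a blue cap, 72 mm across, 90 mm tall, beyond the pans. Origin: centre of its underside; z up.
- spoon: Bystander, to be left alone: steel spoon lying flat on the robot's side of the pans. Origin: a point of the spoon on the table, its handle along its -x axis.
Mind the look-alikes: they are no part of the job. Leave any purple look-alike of the lid_4 alone.

How it is judged:
By the outcome, as a careful person would: the job done as asked, in the order asked, and still so for the second after the job is handed in, with the robot touching nothing.
It also fails if it takes over 58 s, if anything falls off the work surface, if the arm or the gripper's body presses on something with over 40 N, if the wrist force passes 120 N, or if a joint passes its speed limit or range.

ROBOT

A 6-joint arm with a two-finger parallel gripper is mounted at the origin on the work surface. World frame = base frame: x ahead of the robot, y to its left, z up, the work surface at z = 0. Lengths are in m, angles in degrees, forces in N, time in s.
With the tool pointing down it reaches from about 0.3 to 0.75 m from the base axis. Payload 8.5 kg.
Tool frame: the origin (TCP) lies at the very end of the fingers, on their centre line; the grasp point (between the pads) lies 19 mm behind it (hold_point_z is the distance from the TCP to the grasp point, in m); z points along the fingers, y is the direction in which the jaws open and shut (so a half turn about z gives the same grasp; the last joint's range is limited). The gripper opens to 85 mm and grips with 20 to 120 N. Pads are 22 mm wide; open, the fingers measure 114 mm over their backs; the gripper's body (76 mm by 85 mm) begins 54 mm behind the grasp point. The pads swing forward as they close: fully open they stand 13 mm farther back than shut.
Start: joints at [-82.867, 21.807, 74.336, -0, 83.858, -12.336], TCP at [0.183, -0.519, 0.231] pointing down, gripper open.
Joint ranges: [-178.18, 178.18], [-50.72, 133.34], [12.68, 142.11], [-81.47, 261.47], [9.98, 163.14], [-165.26, 165.26]. Speed limits (degrees/s): [136.94, 136.94, 180, 180, 180, 180].

INTERFACE

Orientations are given as a 3x3 rotation matrix whose columns are the frame's x, y, z axes.
In Python, from rig import observe, get_image, close_job, hold_point_z gives the robot as it stands. The module is installed in compiled form; this text tells all that it offers.
- The arm moves only by the tool jog_arm, never from a script. Its arguments are lists of equal length, an entry for each row: "travel": the shift along the world's x, y, z in m, a list of three; "dr": the turn, a rotation vector about the world's x, y, z in rad, a list of three. In form: {"travel": [[x, y, z], ...], "dr": [[rx, ry, rz], ...]}. A call has 1 to 20 rows; each row shifts and turns the commanded pose from where the row before left it; what a row does not reach is not made up. A row lasts 1/12 s, in which the tool goes at most 41.7 mm and 7.16 degrees, less where a joint would pass 70% of its speed; a pose out of reach is approached as far as the arm can. A call with a gripper value outside its range is refused whole. "jaw" is the finger opening in m, from 0 to 0.0854, set as the call begins (left out, the last holds). The fingers move at their own pace and stop on an object; "newtons" is the grip in N (left out, the last holds). Time passes only in rows, so rows that do not move let the fingers close. It gives the time, the measured TCP pose, the force and the opening at its end, in the units of the state.
- observe(): the state, without advancing time (a new reading comes with each control period).
- get_image(name): name is "side" or "top"; returns a dict with "color" (480x640x3 uint8, red, green, blue), "fovy" (degrees; the focal length in pixels is half the picture's height over the tangent of half this angle, whatever the lens; pixels are square), "cx", "cy" (the principal point, pixels), "R" (3x3) and "t" (3): a world point X has camera coordinates R X + t. Camera axes: x right, y down, z forward; pixel columns grow to the right and rows downward; lengths in m; the calibration is good to about 2 mm. A picture is of the moment at which its call begins. There is no depth.
- close_job(): hands the job in, once; it reports no verdict.
The state is a dict: "time_s": time; "q": joint angles; "qvel": joint speeds; "joint_efforts": joint torques, N m; "position": TCP position; "tool_rot": TCP orientation; "ft_force": force on the tool from outside, world axes, zero at the start; "wrist_torque": the same for the moment, N m; "grip_width": finger opening in m.
Only numpy, scipy, OpenCV 4.12 (cv2) and the standard library are available. Lean on these libraries where they do the work, as an engineer would, in place of code of your own. Each camera call takes 0.05 s, during which the arm holds its last target.

## Working session

There is one attempt and no reset: what is moved stays moved. The work goes in short steps, Python scripts to look and compute and a tool call to move; the robot and the scene stay as the last step left them, time stands still between calls to the robot, and variables do not carry over. Pictures are saved under pics/ and viewed, and the job is handed in when it is done.

Besides the shell and the picture viewer there is one more tool, called after "Emit:" as a command line: name --argument value ..., lists and objects as JSON in quotes. jog_arm: Moves the arm, as the interface text tells. Its arguments: {"type":"object","properties":{"travel":{"type":"array"},"dr":{"type":"array"},"jaw":{"type":"number"},"newtons":{"type":"number"}},"required":["travel","dr"]}

```bash
mkdir -p pics; python3 - <<'E'
from rig import *
import cv2,pickle
s=observe();print(s)
for n in("side","top"):
    d=get_image(n);pickle.dump(d,open(n+".pkl","wb"));cv2.imwrite(f"pics/{n}0.png",d["color"][:,:,::-1]);print({k:v for k,v in d.items() if k!="color"})
print(hold_point_z)
E
```

```text
{'time_s': 0.0, 'q': array([-8.28637644e+01,  2.18400732e+01,  7.43845252e+01, -2.15072598e-03,
        8.38590844e+01, -1.23351980e+01]), 'qvel': array([-0.01587179, -0.02603054, -0.12947664, -0.03751898,  0.12973313,
       -0.05459916]), 'joint_efforts': array([ 1.16570784e-03, -4.48467565e+01, -2.31281215e+01, -1.84169348e-04,
        4.72344036e-03,  2.43387228e-05]), 'position': array([ 0.18329104, -0.51824274,  0.23072172]), 'tool_rot': array([[ 9.42806485e-01,  3.33340492e-01, -2.18474369e-04],
       [ 3.33340450e-01, -9.42805419e-01,  1.44459082e-03],
       [ 2.75561795e-04, -1.43479593e-03, -9.99998933e-01]]), 'ft_force': array([-0.7951377 ,  0.21800694, -0.24494514]), 'wrist_torque': array([ 0.02412976, -0.01712648,  0.00937374]), 'grip_width': 0.08555883014893644}
{'fovy': 45.03949268680324, 'cx': 313.734427920217, 'cy': 236.68819121418147, 'R': array([[-0.75808402, -0.6521373 , -0.00505638],
       [-0.35485421,  0.41898437, -0.83578142],
       [ 0.54716278, -0.63179826, -0.54903902]]), 't': array([0.40777745, 0.28568819, 0.99150857])}
{'fovy': 47.46485505070802, 'cx': 325.2859839443585, 'cy': 237.78149531979435, 'R': array([[ 0.0212409 , -0.99953701, -0.02178507],
       [-0.99425766, -0.01883275, -0.10534244],
       [ 0.1048834 ,  0.02389755, -0.99419736]]), 't': array([-0.02483009,  0.57273673,  1.1787144 ])}
0.0187
```

View pics/top0.png

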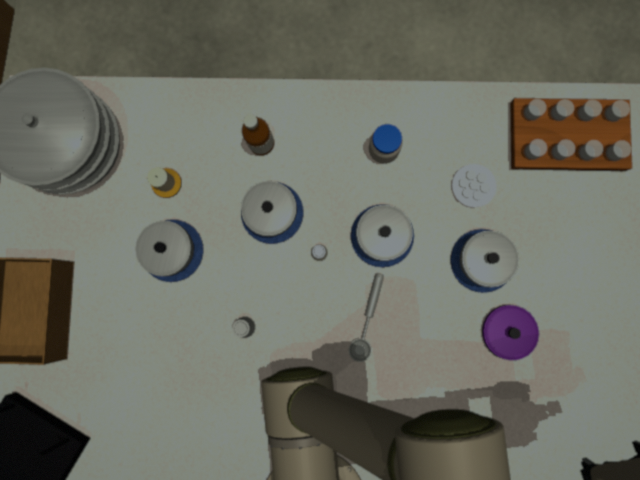

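View pics/side0.png

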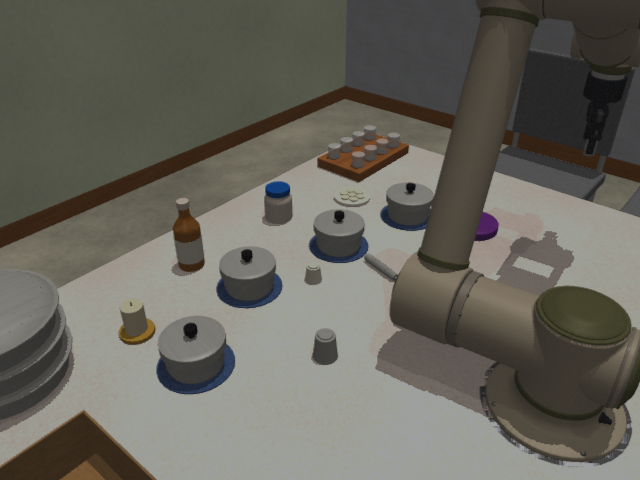

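The top view shows knobs near (160,247), (267,207), (385,231) and (492,258). The purple decoy is at (513,333), and the steel cup (243,327) and spoon (365,320) are on the robot's side. I'll enlarge these areas.

```bash
python3 - <<'E'
import cv2,numpy as np
t=cv2.imread("pics/top0.png");s=cv2.imread("pics/side0.png")
def crop(im,cs,w,n,k):
    cv2.imwrite(n,np.hstack([cv2.resize(im[y-w:y+w,x-w:x+w],None,fx=k,fy=k,interpolation=cv2.INTER_CUBIC) for x,y in cs]))
crop(t,[(165,247),(270,210)],45,"pics/t1.png",4)
crop(t,[(384,235),(487,260)],45,"pics/t2.png",4)
crop(s,[(190,345),(247,270),(339,230),(410,200)],25,"pics/s1.png",4)
E
```

```text
(no output)
```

View pics/t1.png

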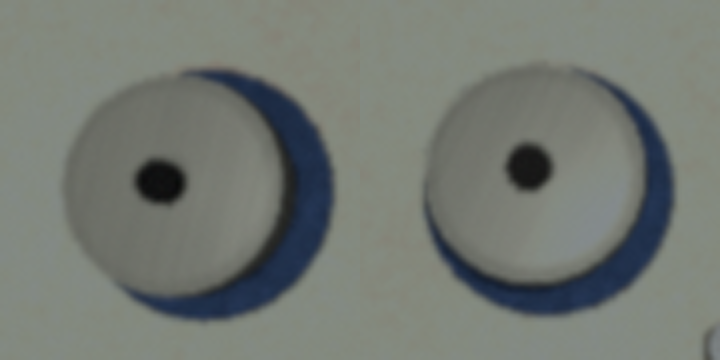

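View pics/t2.png

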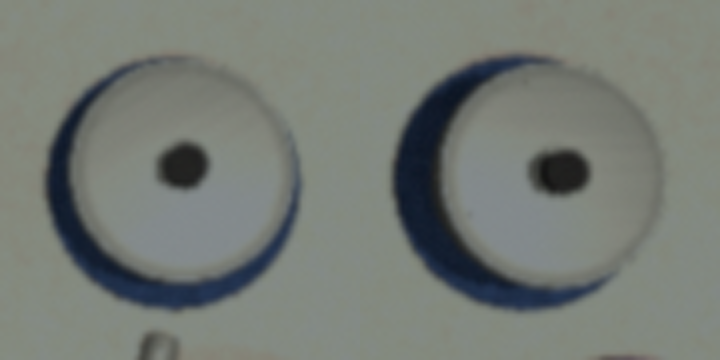

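View pics/s1.png

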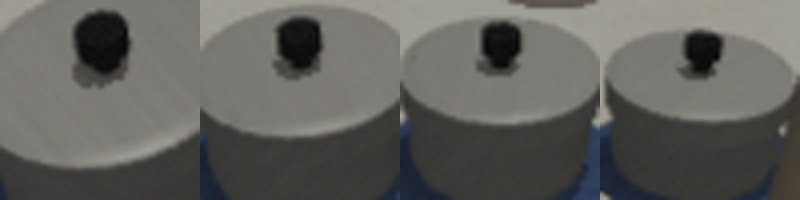

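```bash
cat > h.py <<'E'
import pickle,numpy as np
C={n:pickle.load(open(f"{n}.pkl","rb")) for n in("top","side")}
def ray(n,u,v,z):
    d=C[n];f=240/np.tan(np.radians(d["fovy"]/2));R,t=d["R"],d["t"]
    c=-R.T@t;r=R.T@np.array([(u-d["cx"])/f,(v-d["cy"])/f,1]);return c+r*(z-c[2])/r[2]
def proj(n,X):
    d=C[n];f=240/np.tan(np.radians(d["fovy"]/2));p=d["R"]@np.array(X)+d["t"];return p[0]/p[2]*f+d["cx"],p[1]/p[2]*f+d["cy"]
E
python3 - <<'E'
from h import *
np.set_printoptions(precision=4,suppress=True)
P=[(164,248),(269,208.5),(384.75,232.2),(489.75,258.75)]
K=[(159.2,247.2),(267,206.7),(385.5,231),(494,257.8)]
S=[(101,18),(299,25),(501,30),(703,38)]
sc=[(190,345),(247,270),(339,230),(410,200)]
for i in range(4):
    s=(sc[i][0]-25+(S[i][0]-200*i)/4, sc[i][1]-25+S[i][1]/4)
    a=ray("top",*P[i],.068);k=ray("top",*K[i],.092);b=ray("side",*s,.092)
    print(i+1,a,k,b,s)
for n,u,v,z in[("scup",240,327,.055),("scupbase",247,328,0),("spoon",379,275,.005),("cup",319,251,.04),("purple",510,332,.02)]:print(n,ray("top",u,v,z))
E
```

```text
1 [0.5404 0.3327 0.068 ] [0.54   0.3352 0.092 ] [0.541  0.3318 0.092 ] (190.25, 324.5)
2 [0.6304 0.1088 0.068 ] [0.6304 0.11   0.092 ] [0.63   0.1083 0.092 ] (246.75, 251.25)
3 [ 0.5835 -0.1413  0.068 ] [ 0.5833 -0.1408  0.092 ] [ 0.5804 -0.1412  0.092 ] (339.25, 212.5)
4 [ 0.531  -0.3641  0.068 ] [ 0.5314 -0.3663  0.092 ] [ 0.5284 -0.3651  0.092 ] (410.75, 184.5)
scup [0.3752 0.1644 0.055 ]
scupbase [0.37   0.1582 0.    ]
spoon [ 0.4942 -0.1348  0.005 ]
cup [ 0.5427 -0.0004  0.04  ]
purple [ 0.3756 -0.4195  0.02  ]
```

Both cameras agree to about 3 mm: lids at (.541,.333), (.630,.109), (.582,-.141), (.530,-.365). I'll probe lid 4 first because it's the closest to the arm, with the fingers shut.

Emit:
jog_arm --travel '[[0.01,0.006,0],[0.02,0.011,0],[0.022,0.012,0],[0.022,0.012,0],[0.022,0.012,0],[0.022,0.012,0],[0.022,0.012,0],[0.022,0.012,0],[0.022,0.012,0],[0.022,0.012,0],[0.022,0.012,-0.01],[0.022,0.012,-0.015],[0.022,0.012,-0.02],[0.018,0.01,-0.025],[0.01,0.006,-0.025],[0.004,0.001,-0.025],[0,0,-0.015],[0,0,-0.01],[0,0,0],[0,0,0]]' --dr '[[0,0,0],[0,0,0],[0,0,0],[0,0,0],[0,0,0],[0,0,0],[0,0,0],[0,0,0],[0,0,0],[0,0,0],[0,0,0],[0,0,0],[0,0,0],[0,0,0],[0,0,0],[0,0,0],[0,0,0],[0,0,0],[0,0,0],[0,0,0]]' --jaw 0 --newtons 40

```text
time_s: 1.77
position: [0.4875, -0.3524, 0.0867]
tool_rot: [[0.943, 0.333, 0.0], [0.333, -0.943, -0.0], [0.0, 0.0, -1.0]]
ft_force: [-0.7, -0.0, 0.5]
grip_width: 0.0001
```

Emit:
jog_arm --travel '[[0,0,-0.006],[0,0,-0.004],[0,0,-0.003],[0,0,0],[0,0,0]]' --dr '[[0,0,0],[0,0,0],[0,0,0],[0,0,0],[0,0,0]]'

```text
time_s: 2.18
position: [0.4873, -0.3526, 0.0734]
tool_rot: [[0.943, 0.333, 0.0], [0.333, -0.943, -0.0], [0.0, 0.0, -1.0]]
ft_force: [-0.3, 0.4, 0.2]
grip_width: -0.0002
```

Emit:
jog_arm --travel '[[0,0,-0.001],[0,0,-0.001],[0,0,-0.001],[0,0,0]]' --dr '[[0,0,0],[0,0,0],[0,0,0],[0,0,0]]'

```text
time_s: 2.52
position: [0.4872, -0.3525, 0.0702]
tool_rot: [[0.943, 0.333, -0.0], [0.333, -0.943, 0.0], [-0.0, -0.0, -1.0]]
ft_force: [0.1, -0.4, -0.1]
grip_width: -0.0002
```

Emit:
jog_arm --travel '[[0,0,-0.0005],[0,0,0]]' --dr '[[0,0,0],[0,0,0]]'

```text
time_s: 2.68
position: [0.4873, -0.3526, 0.0698]
tool_rot: [[0.943, 0.333, 0.0], [0.333, -0.943, -0.0], [0.0, 0.0, -1.0]]
ft_force: [-1.0, -0.7, 0.5]
grip_width: -0.0001
```

Emit:
jog_arm --travel '[[0,0,-0.0005],[0,0,0],[0,0,0]]' --dr '[[0,0,0],[0,0,0],[0,0,0]]'

```text
time_s: 2.93
position: [0.4873, -0.3526, 0.0695]
tool_rot: [[0.943, 0.333, 0.0], [0.333, -0.943, -0.0], [0.0, 0.0, -1.0]]
ft_force: [-0.6, -0.3, 1.5]
grip_width: -0.0001
```

Emit:
jog_arm --travel '[[0,0,-0.0005],[0,0,0],[0,0,0]]' --dr '[[0,0,0],[0,0,0],[0,0,0]]'

```text
time_s: 3.18
position: [0.4872, -0.3525, 0.0688]
tool_rot: [[0.943, 0.333, -0.0], [0.333, -0.943, 0.0], [-0.0, -0.0, -1.0]]
ft_force: [-2.2, -0.2, 2.2]
grip_width: 0.0006
```

Emit:
jog_arm --travel '[[0,0,-0.0005],[0,0,0],[0,0,0]]' --dr '[[0,0,0],[0,0,0],[0,0,0]]'

```text
time_s: 3.43
position: [0.4873, -0.3526, 0.0683]
tool_rot: [[0.943, 0.333, -0.0], [0.333, -0.943, -0.0], [-0.0, -0.0, -1.0]]
ft_force: [-1.9, 0.4, 2.4]
grip_width: 0.0
```

Emit:
jog_arm --travel '[[0,0,-0.0005],[0,0,0],[0,0,0]]' --dr '[[0,0,0],[0,0,0],[0,0,0]]'

```text
time_s: 3.68
position: [0.4873, -0.3526, 0.0678]
tool_rot: [[0.943, 0.333, -0.0], [0.333, -0.943, 0.0], [-0.0, -0.0, -1.0]]
ft_force: [-2.6, 0.3, 1.7]
grip_width: 0.0001
```

Emit:
jog_arm --travel '[[0,0,-0.0005],[0,0,-0.0005],[0,0,0],[0,0,0]]' --dr '[[0,0,0],[0,0,0],[0,0,0],[0,0,0]]'

```text
time_s: 4.02
position: [0.4873, -0.3525, 0.0668]
tool_rot: [[0.943, 0.333, -0.0], [0.333, -0.943, 0.0], [-0.0, -0.0, -1.0]]
ft_force: [-2.1, -0.5, 2.3]
grip_width: -0.0003
```

```bash
python3 - <<'E'
from rig import *
import cv2,numpy as np
d=get_image("side");im=d["color"][:,:,::-1]
a=cv2.imread("pics/side0.png")
f=lambda i:cv2.resize(i[140:260,360:460],None,fx=4,fy=4,interpolation=cv2.INTER_CUBIC)
cv2.imwrite("pics/press4.png",np.hstack([f(a),f(im)]))
F=[observe()["ft_force"] for _ in range(3)];print(F,observe()["position"])
E
```

```text
[array([-2.18845518, -0.07262937,  2.31509899]), array([-2.18845518, -0.07262937,  2.31509899]), array([-2.18845518, -0.07262937,  2.31509899])] [ 0.48728097 -0.35252165  0.0667803 ]
```

View pics/press4.png

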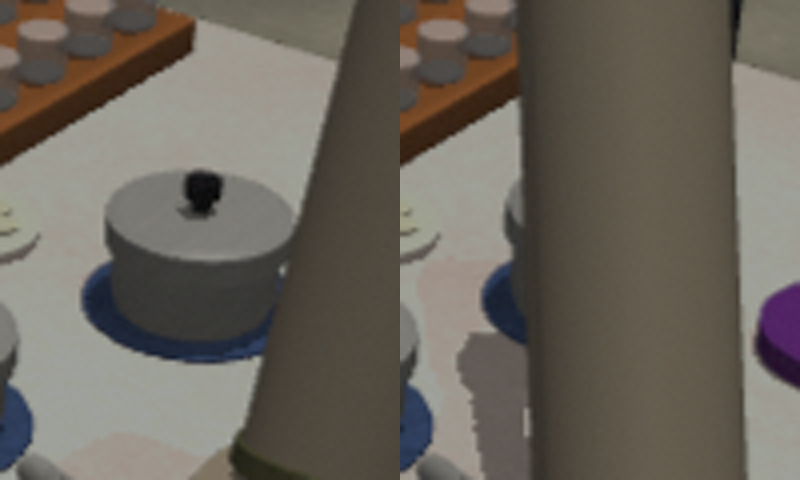

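Lid 4 gives: its spot has sunk about 3 mm while the force stays level near 2 N. I'll lift off and check the lid.

Emit:
jog_arm --travel '[[0,0,0.001],[0,0,0.001],[0,0,0.001],[0,0,0.002],[0,0,0.004],[0,0,0.01],[0,0,0.015],[0,0,0.02],[0,0,0.01],[0,0,0]]' --dr '[[0,0,0],[0,0,0],[0,0,0],[0,0,0],[0,0,0],[0,0,0],[0,0,0],[0,0,0],[0,0,0],[0,0,0]]'

```text
time_s: 4.9
position: [0.4881, -0.3533, 0.1337]
tool_rot: [[0.943, 0.333, 0.004], [0.333, -0.943, -0.004], [0.002, 0.005, -1.0]]
ft_force: [1.0, -0.4, 0.1]
grip_width: -0.0002
```

```bash
python3 - <<'E'
from rig import *
import cv2,numpy as np
a=cv2.imread("pics/top0.png")
im=get_image("top")["color"][:,:,::-1]
f=lambda i:cv2.resize(i[215:315,437:537],None,fx=4,fy=4,interpolation=cv2.INTER_CUBIC)
cv2.imwrite("pics/top1.png",np.hstack([f(a),f(im)]))
print(observe()["ft_force"],observe()["position"])
E
```

```text
[0.24309829 0.3865425  0.19903925] [ 0.48760025 -0.35280277  0.13195248]
```

View pics/top1.png

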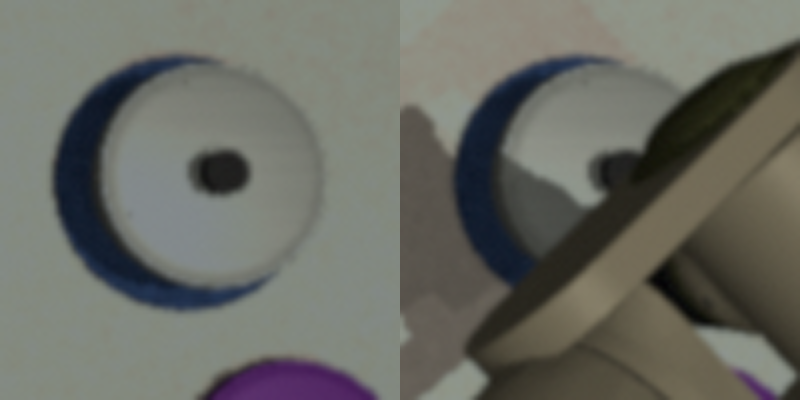

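The lid has levelled and not shifted: its left edge is still at about x=100 in the crop, and the knob is in the same place. Next I'll move over the knob.

Emit:
jog_arm --travel '[[0.008,-0.002,0],[0.012,-0.004,0],[0.013,-0.004,0],[0.0095,-0.002,0],[0,0,-0.01],[0,0,-0.012],[0,0,-0.008],[0,0,-0.004],[0,0,-0.002],[0,0,0],[0,0,0]]' --dr '[[0,0,0],[0,0,0],[0,0,0],[0,0,0],[0,0,0],[0,0,0],[0,0,0],[0,0,0],[0,0,0],[0,0,0],[0,0,0]]'

```text
time_s: 5.87
position: [0.5298, -0.3647, 0.0951]
tool_rot: [[0.943, 0.333, 0.0], [0.333, -0.943, -0.0], [0.0, 0.0, -1.0]]
ft_force: [-0.8, 0.2, 0.7]
grip_width: 0.0002
```

Emit:
jog_arm --travel '[[0,0,-0.001],[0,0,-0.001],[0,0,-0.001],[0,0,0],[0,0,0]]' --dr '[[0,0,0],[0,0,0],[0,0,0],[0,0,0],[0,0,0]]'

```text
time_s: 6.28
position: [0.5298, -0.3646, 0.0919]
tool_rot: [[0.943, 0.333, 0.0], [0.333, -0.943, -0.0], [0.0, 0.0, -1.0]]
ft_force: [0.4, -0.2, 0.2]
grip_width: -0.0002
```

Emit:
jog_arm --travel '[[0,0,-0.001],[0,0,0],[0,0,0]]' --dr '[[0,0,0],[0,0,0],[0,0,0]]'

```text
time_s: 6.53
position: [0.53, -0.3646, 0.0918]
tool_rot: [[0.943, 0.333, 0.001], [0.333, -0.943, -0.001], [0.0, 0.001, -1.0]]
ft_force: [-0.4, 2.2, 6.0]
grip_width: -0.0001
```

Emit:
jog_arm --travel '[[0,0,-0.0005],[0,0,0],[0,0,0]]' --dr '[[0,0,0],[0,0,0],[0,0,0]]'

```text
time_s: 6.78
position: [0.53, -0.3646, 0.0917]
tool_rot: [[0.943, 0.333, 0.001], [0.333, -0.943, -0.001], [0.001, 0.001, -1.0]]
ft_force: [-2.0, 1.9, 8.8]
grip_width: 0.0003
```

Emit:
jog_arm --travel '[[0,0,-0.0005],[0,0,0],[0,0,0]]' --dr '[[0,0,0],[0,0,0],[0,0,0]]'

```text
time_s: 7.03
position: [0.53, -0.3647, 0.0915]
tool_rot: [[0.943, 0.333, 0.001], [0.333, -0.943, -0.001], [0.001, 0.002, -1.0]]
ft_force: [-2.8, 3.2, 11.0]
grip_width: 0.0
```

Emit:
jog_arm --travel '[[0,0,-0.0005],[0,0,0],[0,0,0]]' --dr '[[0,0,0],[0,0,0],[0,0,0]]'

```text
time_s: 7.28
position: [0.53, -0.3647, 0.0912]
tool_rot: [[0.943, 0.333, 0.001], [0.333, -0.943, -0.001], [0.001, 0.002, -1.0]]
ft_force: [-3.6, 2.4, 12.1]
grip_width: 0.0005
```

Emit:
jog_arm --travel '[[0,0,-0.0005],[0,0,0],[0,0,0]]' --dr '[[0,0,0],[0,0,0],[0,0,0]]'

```text
time_s: 7.53
position: [0.5301, -0.3647, 0.0907]
tool_rot: [[0.943, 0.333, 0.001], [0.333, -0.943, -0.002], [0.001, 0.002, -1.0]]
ft_force: [-2.1, 3.8, 12.1]
grip_width: 0.0002
```

The seal is yielding at about 12 N, so I'll keep following it down.

Emit:
jog_arm --travel '[[0,0,-0.0005],[0,0,0],[0,0,-0.0005],[0,0,0],[0,0,-0.0005],[0,0,0]]' --dr '[[0,0,0],[0,0,0],[0,0,0],[0,0,0],[0,0,0],[0,0,0]]'

```text
time_s: 8.03
position: [0.5301, -0.3647, 0.0892]
tool_rot: [[0.943, 0.333, 0.001], [0.333, -0.943, -0.002], [0.001, 0.002, -1.0]]
ft_force: [-2.1, 3.0, 12.0]
grip_width: 0.0002
```

Emit:
jog_arm --travel '[[0,0,-0.0005],[0,0,0],[0,0,-0.0005],[0,0,0],[0,0,-0.0005],[0,0,0]]' --dr '[[0,0,0],[0,0,0],[0,0,0],[0,0,0],[0,0,0],[0,0,0]]'

```text
time_s: 8.53
position: [0.5301, -0.3647, 0.0877]
tool_rot: [[0.943, 0.333, 0.001], [0.333, -0.943, -0.002], [0.001, 0.002, -1.0]]
ft_force: [-2.3, 2.9, 12.7]
grip_width: -0.0001
```

Emit:
jog_arm --travel '[[0,0,-0.0005],[0,0,0],[0,0,-0.0005],[0,0,0],[0,0,-0.0005],[0,0,0]]' --dr '[[0,0,0],[0,0,0],[0,0,0],[0,0,0],[0,0,0],[0,0,0]]'

```text
time_s: 9.03
position: [0.5301, -0.3647, 0.0862]
tool_rot: [[0.943, 0.333, 0.001], [0.333, -0.943, -0.002], [0.001, 0.002, -1.0]]
ft_force: [-2.5, 2.7, 11.8]
grip_width: 0.0002
```

Emit:
jog_arm --travel '[[0,0,-0.0004],[0,0,0],[0,0,0]]' --dr '[[0,0,0],[0,0,0],[0,0,0]]'

```text
time_s: 9.28
position: [0.53, -0.3647, 0.086]
tool_rot: [[0.943, 0.333, 0.001], [0.333, -0.943, -0.002], [0.001, 0.002, -1.0]]
ft_force: [-4.3, 3.1, 13.5]
grip_width: -0.0001
```

Emit:
jog_arm --travel '[[0,0,-0.0004],[0,0,0],[0,0,0],[0,0,0]]' --dr '[[0,0,0],[0,0,0],[0,0,0],[0,0,0]]'

```text
time_s: 9.62
position: [0.53, -0.3647, 0.0859]
tool_rot: [[0.943, 0.333, 0.001], [0.333, -0.943, -0.002], [0.001, 0.002, -1.0]]
ft_force: [-4.5, 2.9, 15.0]
grip_width: -0.0002
```

Emit:
jog_arm --travel '[[0,0,-0.0003],[0,0,0],[0,0,0],[0,0,0]]' --dr '[[0,0,0],[0,0,0],[0,0,0],[0,0,0]]'

```text
time_s: 9.95
position: [0.53, -0.3647, 0.0859]
tool_rot: [[0.943, 0.333, 0.002], [0.333, -0.943, -0.002], [0.001, 0.002, -1.0]]
ft_force: [-4.0, 3.1, 17.7]
grip_width: -0.0001
```

The lid has bottomed out after 6.0 mm, with 17.7 N on it. I'll release gently, then press near the edge again to check that it no longer rocks.

Emit:
jog_arm --travel '[[0,0,0.0005],[0,0,0.0005],[0,0,0.0005],[0,0,0.001],[0,0,0.001],[0,0,0.002],[0,0,0.005],[0,0,0.01],[0,0,0.01],[-0.012,0.003,0],[-0.018,0.005,0],[-0.0125,0.004,0],[0,0,-0.012],[0,0,-0.016],[0,0,-0.012],[0,0,-0.006],[0,0,-0.002],[0,0,0],[0,0,0]]' --dr '[[0,0,0],[0,0,0],[0,0,0],[0,0,0],[0,0,0],[0,0,0],[0,0,0],[0,0,0],[0,0,0],[0,0,0],[0,0,0],[0,0,0],[0,0,0],[0,0,0],[0,0,0],[0,0,0],[0,0,0],[0,0,0],[0,0,0]]'

```text
time_s: 11.53
position: [0.4877, -0.3529, 0.0666]
tool_rot: [[0.943, 0.333, 0.001], [0.333, -0.943, -0.001], [0.001, 0.001, -1.0]]
ft_force: [0.0, 0.3, 0.4]
grip_width: 0.0002
```

Lid surface should now be at 0.064.

Emit:
jog_arm --travel '[[0,0,-0.001],[0,0,-0.001],[0,0,-0.0005],[0,0,0],[0,0,0]]' --dr '[[0,0,0],[0,0,0],[0,0,0],[0,0,0],[0,0,0]]'

```text
time_s: 11.95
position: [0.4875, -0.3527, 0.0638]
tool_rot: [[0.943, 0.333, 0.001], [0.333, -0.943, -0.001], [0.0, 0.001, -1.0]]
ft_force: [-1.0, -0.9, 4.7]
grip_width: 0.0003
```

Emit:
jog_arm --travel '[[0,0,-0.0005],[0,0,0],[0,0,0]]' --dr '[[0,0,0],[0,0,0],[0,0,0]]'

```text
time_s: 12.2
position: [0.4875, -0.3528, 0.0637]
tool_rot: [[0.943, 0.333, 0.001], [0.333, -0.943, -0.001], [0.0, 0.001, -1.0]]
ft_force: [-1.3, 1.0, 8.3]
grip_width: 0.0003
```

The edge is firm now: 8 N at z 0.0637 with no give. I'll lift straight up and clear.

Emit:
jog_arm --travel '[[0,0,0.0005],[0,0,0.0005],[0,0,0.001],[0,0,0.002],[0,0,0.005],[0,0,0.015],[0,0,0.025],[0,0,0.03],[0,0,0.03],[-0.015,-0.01,0.03],[-0.022,-0.012,0.02],[-0.022,-0.012,0],[-0.022,-0.012,0],[-0.022,-0.012,0],[-0.022,-0.012,0],[-0.022,-0.012,0],[-0.022,-0.012,0],[-0.022,-0.012,0],[-0.01,-0.006,0],[0,0,0]]' --dr '[[0,0,0],[0,0,0],[0,0,0],[0,0,0],[0,0,0],[0,0,0],[0,0,0],[0,0,0],[0,0,0],[0,0,0],[0,0,0],[0,0,0],[0,0,0],[0,0,0],[0,0,0],[0,0,0],[0,0,0],[0,0,0],[0,0,0],[0,0,0]]'

```text
time_s: 13.87
position: [0.2847, -0.4655, 0.2219]
tool_rot: [[0.944, 0.331, -0.0], [0.331, -0.944, -0.0], [-0.0, -0.0, -1.0]]
ft_force: [0.3, 0.4, -0.5]
grip_width: 0.0004
```

Emit:
jog_arm --travel '[[-0.02,-0.02,0],[-0.02,-0.02,0],[-0.02,-0.02,0],[0,0,0],[0,0,0]]' --dr '[[0,0,0],[0,0,0],[0,0,0],[0,0,0],[0,0,0]]'

```text
time_s: 14.28
position: [0.2266, -0.5246, 0.2215]
tool_rot: [[0.943, 0.332, 0.0], [0.332, -0.943, 0.001], [0.001, -0.001, -1.0]]
ft_force: [-0.5, 0.8, -0.7]
grip_width: -0.0
```

```bash
python3 - <<'E'
from rig import *
import cv2
for n in("side","top"):
    cv2.imwrite(f"pics/{n}9.png",get_image(n)["color"][:,:,::-1])
a,b=[cv2.imread(f"pics/top{i}.png") for i in(0,9)]
import numpy as np
f=lambda i:cv2.resize(i[215:315,437:537],None,fx=4,fy=4,interpolation=cv2.INTER_CUBIC)
cv2.imwrite("pics/cmp.png",np.hstack([f(a),f(b)]))
s=observe();print(s["ft_force"],s["position"],s["time_s"])
E
```

```text
[ 0.85366957 -0.52326724 -0.71760345] [ 0.22748197 -0.52371207  0.22174289] 14.3833
```

View pics/cmp.png

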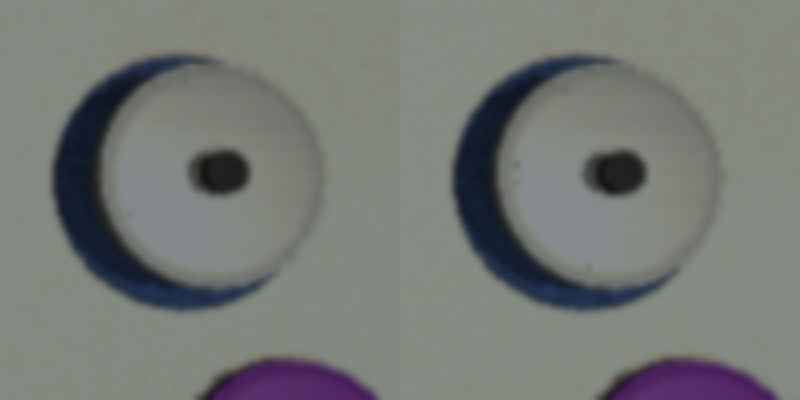

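View pics/side9.png

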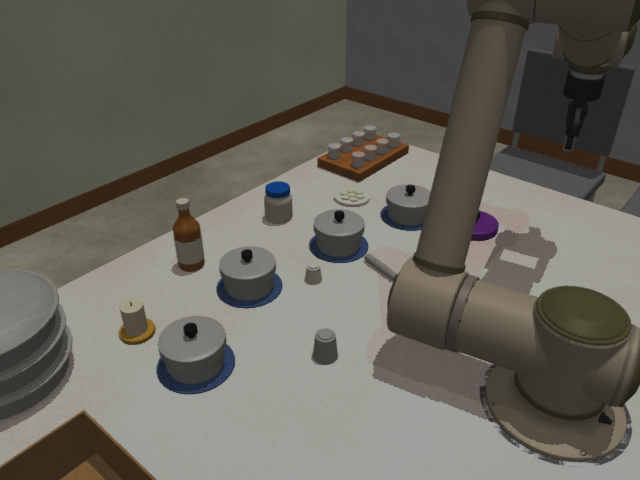

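The before and after crops show lid 4 centred and lower, with its knob at (410,188) in the side view. Everything else is where it was, and the arm is clear.

```bash
python3 -c "
from rig import *
print(close_job())"
```

```text
the job is handed in; nothing more can be done
None
```

The loose lid was lid_4, on the rightmost pan. It is now pressed fully home, and the job was handed in at about 14.4 s.

- **Finding it:** I pressed lid_4 first, 45 mm from its centre on the robot's side. It sank about 3 mm at a steady 2 N or so, then levelled again when released. I stopped there, so lids 1–3 were never touched.
- **Seating it:** I pressed straight down on the knob. The seal gave at about 12 N and the lid went down 6.0 mm (tool height 0.0919 to 0.0859 m). It then stopped firmly, with the force peaking at 17.7 N vertically and sideways forces of 3–4 N.
- **Last checks:**
    - **Lid:** Pressed again near the edge with 8 N, it did not give.
    - **Pictures:** The final ones show lid_4 lower and still centred on its pan, nothing else visibly moved, and the arm clear of everything.
    - **Disagreements:** None of the checks failed. The give I measured was less than the quoted 4–5 mm, because I stopped at about 2.3 N instead of 4 N.

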